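# Hang a retractor ring for inspection and hold the magnifier at its focus mark

### The arm

A 7-joint arm with a two-finger parallel gripper is mounted at the origin on a cart in front of the work surface, level with it; the furniture and walls round the work are solid. World frame = base frame: x ahead of the robot, y to its left, z up, the work surface at z = 0. Lengths are in mm, angles in rad, forces in N, time in s.
With the tool pointing down it reaches from about 425 to 800 mm from the base axis. Payload 8.3 kg.
Tool frame: the origin (TCP) lies on the centre line of the jaws, within the pads' length; the fingertips stand 11 mm ahead of it and the grasp point (between the pads) lies 8 mm behind it (env.tips_ahead is the distance from the TCP to the fingertips, in mm); z points along the fingers, y is the line along which they close (so a half turn about z gives the same grasp; the last joint's range is limited). The gripper opens to 85 mm and grips with 20 to 120 N. Pads are 22 mm wide; open, the fingers measure 114 mm over their backs; the gripper's body (76 mm by 85 mm) begins 54 mm behind the grasp point. The pads swing forward as they close: fully open they stand 13 mm farther back than shut.
Start: joints at [1.275, 0.383, 0.016, 1.37, -0.006, 1.388, -0.046], TCP at [144.228, -608.114, 242.279] pointing down, gripper open.
Joint ranges: [-2.95, 2.95], [-0.25, 2.06], [-1.52, 1.56], [0.18, 2.33], [-1.44, 4.58], [0.02, 2.06], [-3.01, 3.01]. Speed limits (rad/s): [2.39, 2.39, 3.01, 3.01, 3.14, 3.14, 3.14].

### API

Orientations are given as [roll, pitch, yaw] about the fixed x, y, z axes, in that order (R = Rz(yaw) Ry(pitch) Rx(roll)).
In Python, from plant import env, optics gives the robot as it stands.
- The arm moves only by the tool apply_moves, never from a script. Its argument "series" is a list of rows, each a list of 7 numbers: the shift along the tool's x, y, z as a fraction of full scale, then the turn, a rotation vector about the tool's x, y, z as a fraction of full scale, then the opening, from 0 (shut) to 1 (fully open). A call has exactly 10 rows; each row shifts and turns the commanded pose from where the row before left it, along the tool's axes as they then stand; what a row does not reach is not made up. Full scale, the value 1, is 0.25 m for a shift and pi/2 rad for a turn. A row lasts 1/10 s, in which the tool goes at most 50 mm and 8.59 degrees, less where a joint would pass 70% of its speed; a pose out of reach is approached as far as the arm can. A call with a number of a shift or a turn outside -1 to 1 is refused whole. A call with a gripper value outside its range is refused whole. The fingers move at their own pace and stop on an object; "grip_force" is the grip in N (left out, the last holds). Time passes only in rows, so rows that do not move let the fingers close, or fill a call up. It gives the time, the measured TCP pose, the force, the opening and the grip force at its end, in the units of the state.
- env.get_obs(): the state, without advancing time (a new reading comes with each control period).
- optics.grab_frame(name): name is "scene" or "top" or "wrist"; returns a dict with "image" (400x640x3 uint8, red, green, blue), "depth" (400x640 float32, mm along the optical axis (not along the pixel's ray), 0 where there is no reading), "intrinsics" (3x3 intrinsics, pixels), "R" (3x3) and "t" (3): a world point X has camera coordinates R X + t. Camera axes: x right, y down, z forward; pixel columns grow to the right and rows downward; lengths in mm; the calibration is good to about 2 mm. A picture is of the moment at which its call begins.
- env.sign_off(): hands the job in; it is judged then, once.
The state is a dict: "clock": time; "joints": joint angles; "dq": joint speeds; "effort": joint torques, N m; "position": TCP position; "tcp_rot": TCP orientation; "ft_force": force on the tool from outside, world axes, zero at the start; "torque": the same for the moment, N m; "gripper_width": finger opening in mm; "grasp_force": force on a finger pad.
Only numpy, scipy, OpenCV 4.12 (cv2) and the standard library are available. Lean on these libraries where they do the work, as an engineer would, in place of code of your own. Each camera call takes 0.05 s, during which the arm holds its last target. There are 200 camera calls.

### The job

Take the steel retractor ring out of the wire drying rack and leave it hanging on the bar of the inspection magnifier. Then raise the hinged lens - it has a blue tab to hold it by - until its black needle lines up with the red focus mark on the dial, and finish with the fingers still holding it there, because it drops as soon as it is let go. Leave the red mark, the cup, the tape roll and the marker where they are.

Things in the scene. Friction and masses are not known exactly. Their poses are not given: they have to be found in the camera images.
- ring: Flat stainless retractor ring, 116 mm outside and 80 mm inside diameter (band 18 mm wide), 8 mm thick, 0.19 to 0.3 kg, with a circle of small dark dots. Origin at its centre; its x axis is the ring's axis (normal to its flat faces). It starts on edge in the middle place of the rack, its centre about 67 mm above the worktop, and can be lifted straight up.
- rack: Fixed wire drying rack, 110 mm square, 58 mm high, with three places side by side along its x axis; the ring stands in the middle one, its flat faces square to the rack's x axis. Origin at the centre of the underside.
- stand: Fixed bench inspection magnifier: grey base 255 mm (x) by 200 mm (y), 15 mm thick, with a bent steel rod at the back (+x) and at the front (-x) a yoke that carries the lens. Origin under the middle of the base; x points from the front (operator's side) to the back. Nothing on the stand is above 190 mm while the lens is down.
- bar_seat (a point): Where the ring is to hang: top of the bar, on its centre line. The bar is a level 10 mm rod along the stand's x, its top 155 mm above the worktop; its free end is 31 mm in front (-x) of this point, with an upturned tip 6 mm higher; 30 mm behind, it bends down into the post. The ring goes over the tip from the front (along +x). Hung, its centre is 40 mm below this point. Axes as the stand's.
- lens_hinge (a point): Middle of the lens pivot, 120 mm above the worktop; the pivot runs along the stand's y. Axes as the stand's.
- lens_tab (a point): Blue thumb tab on the free edge of the lens panel: disc 28 mm across, 14 mm thick along the stand's y, to be pinched across its flat faces. Origin at its centre, 116 mm from the pivot; x axis points away from the pivot. The panel (150 mm wide, 85 long, 10 thick) begins 31 mm from it toward the pivot. Lens down, it is 50 mm in front of the bar's tip.
- lens (a joint): Angle of the lens panel about the pivot, rad: 0 = lying level, tab toward the back; grows as the tab is raised and swings up and toward the front (tab at 116 mm x (cos along +x, sin up) from the pivot); stops at 1.45. Very little friction: it falls back when let go. Lens and tab weigh about 0.34 kg.
- focus_mark (a joint): Angle of the red focus mark on the dial, in the same measure as lens (equal values = the black needle points at the red mark). Set differently each time, 0.7 to 1.2 rad; stiff, not to be moved.
- mark_tip (a point): Outer tip of the red focus mark, 68 mm from the pivot line, on the dial (white disc, 88 mm) at the left-hand (+y) side of the stand.
- sample_cup_2: White specimen cup with white lid, 69 mm wide, 70 mm high, to the right of the stand. Origin under its centre. Leave alone.
- steri_tape_1: Cream roll of tape lying flat, 91 mm wide, 24 mm high, left of the rack. Origin under its centre. Leave alone.
- marker_1: White marker with black cap, 135 mm long, 17 mm wide, lying in front of the rack. Origin under its centre. Leave alone.
There are look-alikes about, which are no part of the job. Of the things that look like the ring, the smaller one is meant.

How it is judged (in metres and radians):
On the way, in this order (a step that is already met when the one before it is completed fails the run):
1. the ring hangs on the bar, let go (z of ring in the frame of bar_seat between -0.047 and -0.034 m and y of ring in the frame of bar_seat between -0.012 and 0.012 m and x of ring in the frame of bar_seat between -0.028 and 0.03 m and contact force between ring and stand above 1 N and contact force between ring and the fingers below 0.1 N), for 0.3 s.
2. the lens is raised to the focus mark and held there by the fingers (angle between the x axis of lens_tab and the x axis of mark_tip, either way round below 0.07 rad and contact force between the fingers and lens above 0.3 N), for 0.4 s.
At the end, for the whole second after the job is handed in: The ring hangs at rest from the bar, not touched by the robot (its centre 34 to 47 mm below the top of the bar, within 12 mm of it sideways, between the bar's tip and the post), and the lens is held still by the fingers, its needle within 0.07 rad (4 degrees) of the red focus mark (all of step 1 and all of step 2 and velocity of joint lens between -0.1 and 0.1 rad/s and linear speed of ring below 0.05 m/s and contact force between ring and the arm below 0.1 N); the arm keeps its last pose, push and grip.
It fails at once if the cup, the tape roll or the marker is pushed more than 20 mm from its place (distance of any of sample_cup_2, steri_tape_1, marker_1 from where it was at the start of the episode above 0.02 m).
It fails at once if the red focus mark is shifted (distance of mark_tip from where it was at the start of the episode above 0.006 m).
It also fails if it takes over 51 s, if anything falls off the work surface, if the arm or the gripper's body presses on something with over 40 N, if the wrist force passes 120 N, or if a joint passes its speed limit or range.

## Working session

There is one attempt and no reset: what is moved stays moved. The work goes in short steps, Python scripts to look and compute and a tool call to move; the robot and the scene stay as the last step left them, time stands still between calls to the robot, and variables do not carry over. Pictures are saved under pics/ and viewed, at most 10 in all, crops included, and the job is handed in when it is done.

Besides the shell and the picture viewer there is one more tool, called after ">>>" as name(argument=value, ...) on one line, values as JSON. apply_moves: Moves the arm, as the interface text tells. Its arguments: {"type":"object","properties":{"series":{"type":"array","items":{"type":"array","items":{"type":"number"}}},"grip_force":{"type":"number"}},"required":["series"]}

```bash
ls; mkdir -p pics
cat > h.py <<'E'
import numpy as np, cv2
from plant import env, optics
def grab(n):
    f=optics.grab_frame(n); return f
def cloud(f):
    K=f["intrinsics"];R=f["R"];t=f["t"];d=f["depth"]
    v,u=np.indices(d.shape)
    P=np.stack([(u-K[0][2])/K[0][0]*d,(v-K[1][2])/K[1][1]*d,d],-1)
    W=(P-np.array(t))@np.array(R); W[d==0]=np.nan
    return W
E
python3 - <<'E'
from h import *
for n in("scene","top"):
    f=grab(n); cv2.imwrite(f"pics/{n}0.png",f["image"][:,:,::-1]); np.savez(f"{n}0.npz",**f)
    print(n,f["R"],f["t"],f["intrinsics"])
print(env.get_obs(),env.tips_ahead)
E
```

```text
pics
scene [[-0.5304835  -0.84757596 -0.0142214 ]
 [-0.54174307  0.35187597 -0.76334641]
 [ 0.65199824 -0.39723833 -0.6458328 ]] [390.84721448 362.82587644 904.49803133] [[438.26880067   0.         321.41809146]
 [  0.         438.26880067 196.58047116]
 [  0.           0.           1.        ]]
top [[-0.0072968  -0.999682   -0.02413846]
 [-0.99200779  0.01027734 -0.12575736]
 [ 0.12596544  0.02302792 -0.99176732]] [  97.07742389  594.33387832 1151.59887024] [[363.60528013   0.         321.86517578]
 [  0.         363.60528013 202.79151479]
 [  0.           0.           1.        ]]
{'clock': 0.1, 'joints': array([ 1.27510977,  0.38418282,  0.01640295,  1.37104887, -0.00628905,
        1.38818542, -0.04648775]), 'dq': array([-0.00107776, -0.00143468,  0.00085332, -0.00146007, -0.00085312,
        0.00058024,  0.0010767 ]), 'effort': array([ 3.70242546e-03, -6.29133654e+01,  8.47453773e-01, -3.72758961e+01,
        1.67156890e-02,  1.04318094e-02,  8.75875799e-05]), 'position': array([ 144.09988813, -607.72013321,  241.36123797]), 'tcp_rot': array([-3.13981877e+00,  4.76595556e-05,  2.32838363e-01]), 'ft_force': array([ 0.50265386, -0.48305524, -0.17736598]), 'torque': array([-0.01198147, -0.01476079, -0.0146258 ]), 'grasp_force': 0.0, 'gripper_width': 85.8339220174384} 11.0
```

View pics/scene0.png

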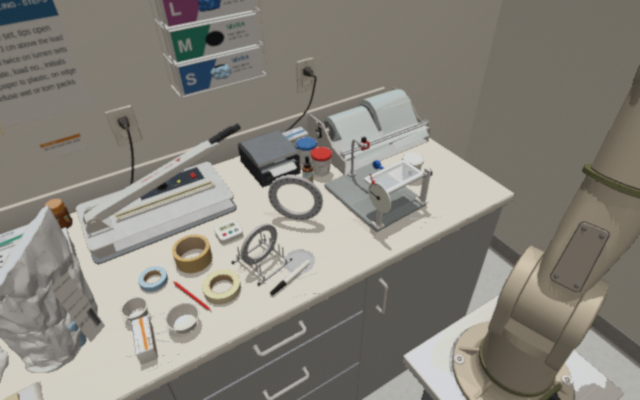

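View pics/top0.png

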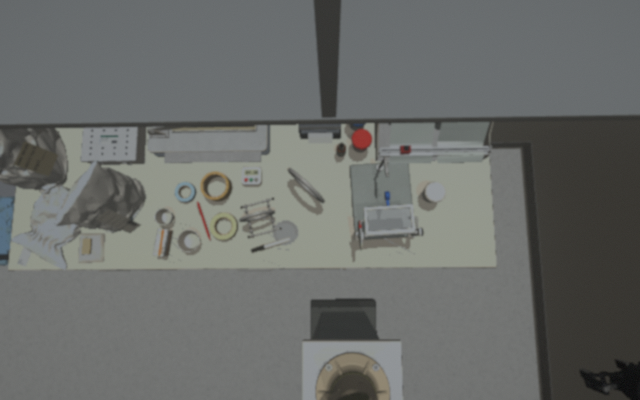

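The scene picture shows the ring in the rack at about (260,243), a bigger ring on the table at (295,198), and the stand at (385,185). In the top picture the rack is at (258,217), the stand at (385,195) with its tab at (388,197), and the cup at (432,192).

Run:
```python
from h import *
f=dict(np.load("scene0.npz")); W=cloud(f); g=dict(np.load("top0.npz")); V=cloud(g)
im=f["image"][130:300,220:450,::-1]; cv2.imwrite("pics/c1.png",cv2.resize(im,None,fx=3.4,fy=3.4,interpolation=cv2.INTER_CUBIC))
im=g["image"][140:265,230:460,::-1]; cv2.imwrite("pics/c2.png",cv2.resize(im,None,fx=3.4,fy=3.4,interpolation=cv2.INTER_CUBIC))
def show(n,m,X):
    p=X[m]; p=p[~np.isnan(p[:,0])]
    if len(p):print(n,len(p),np.median(p,0).round(1),p.min(0).round(1),p.max(0).round(1))
for n,F,X in(("scene",f,W),("top",g,V)):
    h=cv2.cvtColor(F["image"],cv2.COLOR_RGB2HSV); 
    blue=(h[...,0]>105)&(h[...,0]<125)&(h[...,1]>150)
    red=((h[...,0]<8)|(h[...,0]>172))&(h[...,1]>120)
    roi=np.zeros_like(blue)
    if n=="scene": roi[155:225,335:440]=1
    else: roi[160:245,350:425]=1
    show(n+" tab",blue&roi,X); show(n+" red",red&roi,X)
    for q in (("b",blue&roi),("r",red&roi)): print(q[0],[ (int(c[0]),int(c[1])) for c in np.argwhere(q[1])][:40])
# heights in top
P=V.reshape(-1,3);P=P[~np.isnan(P[:,0])]
z=W.reshape(-1,3)
print("table z",np.nanmedian(V[200:210,320:340,2]))
```

```text
scene tab 40 [ 599.  -102.4  124. ] [ 583.5 -110.4  110.4] [610.  -97.7 133.8]
scene red 4 [505.3 -15.6 158.1] [504.2 -16.8 155.1] [510.5 -15.1 162. ]
b [(161, 375), (161, 376), (161, 377), (162, 374), (162, 375), (162, 376), (162, 377), (162, 378), (163, 374), (163, 375), (163, 376), (163, 377), (163, 378), (163, 379), (164, 374), (164, 375), (164, 376), (164, 377), (164, 378), (164, 379), (165, 374), (165, 375), (165, 376), (165, 377), (165, 378), (165, 379), (166, 374), (166, 375), (166, 376), (166, 377), (166, 378), (166, 379), (166, 380), (167, 375), (167, 376), (167, 377), (167, 378), (167, 379), (167, 380), (167, 381)]
r [(181, 373), (182, 372), (182, 373), (183, 373)]
top tab 2 [ 608.8 -106.1  136.4] [ 607.  -106.4  134.2] [ 610.7 -105.7  138.6]
top red 4 [511.9 -19.8 161.2] [510.5 -21.3 160.6] [513.5 -18.1 164.9]
b [(193, 387), (194, 387)]
r [(225, 359), (225, 360), (226, 359), (226, 360)]
table z 0.7903997795227976
```

View pics/c1.png

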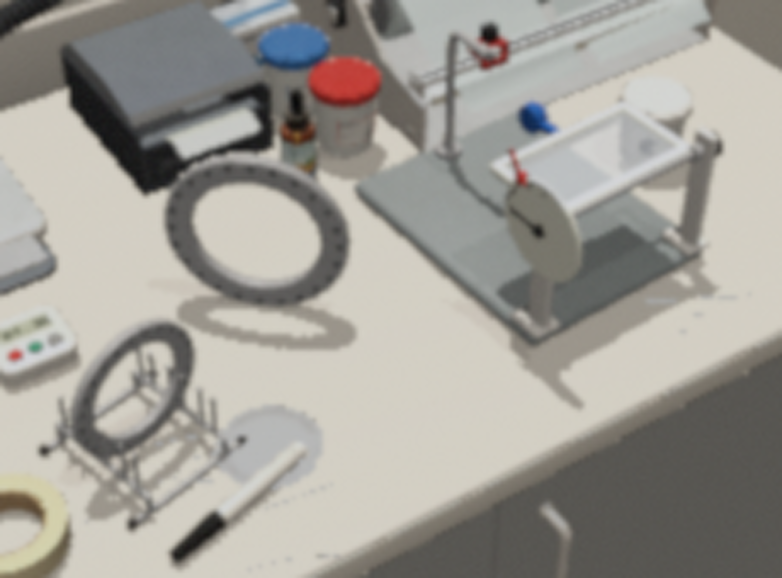

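View pics/c2.png

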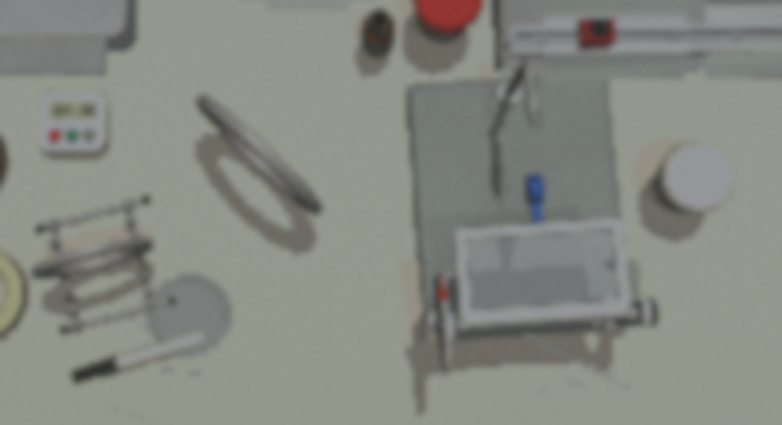

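The crops show the ring on edge in the rack (crop 1 around (135,390), and in crop 2 a line from (37,270) to (150,243)). The rod's post top is at crop 1 (455,40), with the bar running to about (490,55). The needle is at (510-540,215-230) and the red mark at (517,165). Next I'll fit these metrically from depth.

Run:
```python
from h import *
f=dict(np.load("scene0.npz")); W=cloud(f); g=dict(np.load("top0.npz")); V=cloud(g)
A=np.vstack([W.reshape(-1,3),V.reshape(-1,3)]);src=np.r_[np.zeros(W.size//3),np.ones(V.size//3)]
k=~np.isnan(A[:,0]);A=A[k];src=src[k]
x,y,z=A.T
b=(z>9)&(z<20)&(x>420)&(x<740)&(y<20)&(y>-230)
for s in(0,1):
    p=A[b&(src==s)]; r=cv2.minAreaRect(p[:,:2].astype(np.float32)); print("base",s,r,len(p))
m=(z>125)&(z<200)&(x>615)&(x<720)&(y>-160)&(y<-40)
for s in(0,1): print("bar",s,A[m&(src==s)].round(0).tolist()[:60])
m=(z>30)&(z<125)&(x>640)&(x<720)&(y>-160)&(y<-40)
for s in(0,): 
    p=A[m&(src==s)];print("post",p[np.argsort(p[:,2])].round(0).tolist()[::6])
# ring in rack
m=(z>70)&(z<140)&(x>400)&(x<560)&(y>190)&(y<360)
for s in(0,1):
    p=A[m&(src==s)]; c=p.mean(0);w,v=np.linalg.eigh(np.cov((p-c).T)); print("ring",s,len(p),c,p.min(0),p.max(0),w,v[:,0],v[:,2])
for n,x0,y0 in(("cup",0,0),):
    m=(z>60)&(z<85)&(x>540)&(x<680)&(y<-180)&(y>-320); print(n,A[m].min(0),A[m].max(0))
# lens panel
m=(z>112)&(z<140)&(x>480)&(x<580)&(y>-200)&(y<-30)&(src==1)
print("panel",cv2.minAreaRect(A[m][:,:2].astype(np.float32)),np.median(A[m],0))
```

```text
base 0 ((607.4352416992188, -105.75202941894531), (264.27093505859375, 202.00782775878906), 3.670711040496826) 2441
base 1 ((606.9654541015625, -106.0015640258789), (256.3935852050781, 200.03041076660156), 3.2841312885284424) 2640
bar 0 [[715.0, -97.0, 150.0], [715.0, -100.0, 148.0], [707.0, -99.0, 153.0], [702.0, -99.0, 155.0], [701.0, -101.0, 155.0], [714.0, -96.0, 146.0], [709.0, -97.0, 149.0], [704.0, -96.0, 152.0], [699.0, -97.0, 154.0], [697.0, -99.0, 155.0], [694.0, -100.0, 156.0], [696.0, -106.0, 153.0], [714.0, -97.0, 143.0], [709.0, -96.0, 146.0], [705.0, -97.0, 147.0], [699.0, -97.0, 151.0], [696.0, -98.0, 152.0], [693.0, -100.0, 153.0], [691.0, -102.0, 153.0], [689.0, -103.0, 154.0], [715.0, -94.0, 139.0], [713.0, -96.0, 140.0], [709.0, -97.0, 142.0], [714.0, -104.0, 136.0], [693.0, -96.0, 151.0], [691.0, -98.0, 151.0], [687.0, -99.0, 153.0], [684.0, -100.0, 154.0], [682.0, -103.0, 154.0], [719.0, -97.0, 133.0], [712.0, -95.0, 137.0], [714.0, -100.0, 135.0], [712.0, -103.0, 134.0], [688.0, -96.0, 150.0], [687.0, -99.0, 150.0], [683.0, -99.0, 152.0], [681.0, -102.0, 152.0]
[... 2339 characters left out ...]
29] [530.98373797 248.6677754   70.25791392] [559.8983991  354.75379321 125.55578366] [   5.37122053  209.64561536 1003.58774309] [ 0.9715312   0.23407177 -0.03657233] [-0.23688236  0.96219406 -0.13442225]
ring 1 94 [549.69156485 306.82213951 113.53915665] [536.64758769 257.04418085  73.28863358] [559.78653762 350.03658402 128.51610135] [  4.93899875 129.58237684 722.05664759] [ 0.96972247  0.2247317  -0.09557197] [-0.2373483   0.95942163 -0.1522364 ]
cup [ 589.02307748 -301.86063429   60.89908611] [ 658.33302642 -232.72331083   77.44220146]
panel ((531.8023681640625, -114.85598754882812), (94.26810455322266, 166.71893310546875), 1.537144422531128) [ 530.16828663 -111.79177     123.35572927]
```

```bash
cat >> h.py <<'E'
from scipy.spatial.transform import Rotation as Ro, Slerp
def plan(wps, start=None):
    """wps: list of (xyz, rpy, nrows). prints rows in tool axes, fractions."""
    if start is None:
        o=env.get_obs(); start=(o["position"],o["tcp_rot"])
    p=np.array(start[0],float);q=Ro.from_euler("xyz",start[1])
    k=0
    for xyz,rpy,n in wps:
        P0=p.copy();Q0=q;Q1=Ro.from_euler("xyz",rpy);dv=(Q0.inv()*Q1).as_rotvec()
        for i in range(1,n+1):
            pn=P0+(np.array(xyz)-P0)*i/n;qn=Q0*Ro.from_rotvec(dv*i/n)
            d=q.inv().apply(pn-p)/250;r=(q.inv()*qn).as_rotvec()/(np.pi/2)
            k+=1;print(k,np.r_[d,r].round(3).tolist())
            p,q=pn,qn
E
python3 - <<'E'
from h import *
f=dict(np.load("scene0.npz")); W=cloud(f); g=dict(np.load("top0.npz")); V=cloud(g)
A=np.vstack([W.reshape(-1,3),V.reshape(-1,3)]);A=A[~np.isnan(A[:,0])]
x,y,z=A.T
m=(z>75)&(z<140)&(x>500)&(x<620)&(y>225)&(y<370)
p=A[m];print("ring",p.min(0),p.max(0))
w,v=np.linalg.eigh(np.cov((p-p.mean(0)).T));n=v[:,0];print(p.mean(0),n,w, np.arctan2(n[1],n[0]))
e=np.array([-n[1],n[0]])*np.sign(n[0]);s=p[:,:2]@e;print("tangent range",np.percentile(s,[0,1,99,100]),"n off",np.median(p[:,:2]@n[:2]))
for zz in(85,95,105,115,122):
    q=np.abs(p[:,2]-zz)<4; print(zz,s[q].min(),s[q].max(),(s[q].min()+s[q].max())/2)
m=(z>148)&(z<165)&(x>640)&(x<725)&(y>-115)&(y<-85)
b=A[m];c=np.polyfit(b[:,0],b[:,1],1);print("bar y=",c,"y at 690",np.polyval(c,690),b[:,0].min(),b[:,0].max(),np.sort(b[:,0])[:6])
m=(z>100)&(x>722)&(x<900)&(y>-200)&(y<0);print("behind",np.percentile(A[m],[0,5,50,100],axis=0).round(0))
print("z max near x<760",A[m&(x<765)].max(0) if (m&(x<765)).any() else None)
plan([([r*np.cos(a),r*np.sin(a),300],[np.pi,0,a+1.57],k) for a,r,k in((-1.12,620,4),(-.9,620,3),(-.7,620,3),(-.5,620,3),(-.25,620,4),(-.05,620,3),(.2,625,4),(.45,628,4))]+[([548,305,250],[np.pi,0,1.808],2)])
E
```

```text
ring [531.88071071 245.26621638  75.16112889] [568.46765412 354.28487915 128.51610135]
[548.78265752 302.94743019 106.23593588] [ 0.96680894  0.24893367 -0.05755426] [   7.53160023  186.46482781 1053.98980279] 0.25200589417528646
tangent range [ 95.78169624  98.53528283 207.18011578 209.72939011] n off 605.2720956767602
85 96.48173724178429 209.5090741491074 152.99540569544584
95 100.35622427908423 206.74297514602134 153.54959971255278
105 106.81519037853766 197.27727045024028 152.04623041438896
115 112.71086314712284 192.35094108011575 152.53090211361928
122 121.09411766836448 178.40731148311718 149.75071457574083
bar y= [ 5.54096972e-02 -1.38557995e+02] y at 690 -100.32530398823086 652.735174788136 717.3174587083075 [652.73517479 653.77512423 655.14249898 657.21176129 657.67902898
 657.83533673]
behind [[ 722. -200.  100.]
 [ 724. -191.  110.]
 [ 742. -108.  790.]
 [ 900.   -0.  793.]]
z max near x<760 [ 7.63905116e+02 -1.91792606e-02  7.93197443e+02]
1 [0.134, -0.019, -0.059, -0.0, -0.0, -0.035]
2 [0.135, -0.012, -0.059, -0.0, -0.0, -0.035]
3 [0.135, -0.005, -0.059, -0.0, -0.0, -0
[... 434 characters left out ...]
53, -0.019, -0.0, 0.0, 0.0, -0.04]
15 [0.154, -0.01, -0.0, -0.0, 0.0, -0.04]
16 [0.155, -0.0, -0.0, 0.0, 0.0, -0.04]
17 [0.154, 0.01, 0.0, -0.0, 0.0, -0.04]
18 [0.164, -0.017, -0.0, -0.0, 0.0, -0.042]
19 [0.165, -0.006, -0.0, 0.0, 0.0, -0.042]
20 [0.165, 0.005, 0.0, 0.0, 0.0, -0.042]
21 [0.155, -0.015, -0.0, 0.0, 0.0, -0.04]
22 [0.155, -0.005, -0.0, 0.0, 0.0, -0.04]
23 [0.155, 0.005, 0.0, -0.0, 0.0, -0.04]
24 [0.155, 0.015, 0.0, 0.0, 0.0, -0.04]
25 [0.155, -0.017, -0.0, -0.0, 0.0, -0.04]
26 [0.156, -0.007, -0.0, 0.0, 0.0, -0.04]
27 [0.156, 0.003, 0.0, -0.0, 0.0, -0.04]
28 [0.156, 0.013, 0.0, 0.0, 0.0, -0.04]
29 [0.073, -0.004, 0.1, 0.0, -0.0, 0.067]
30 [0.072, -0.011, 0.1, -0.0, -0.0, 0.067]
```

>>> apply_moves(series=[[0.134,-0.019,-0.059,0,0,-0.035,1],[0.135,-0.012,-0.059,0,0,-0.035,1],[0.135,-0.005,-0.059,0,0,-0.035,1],[0.135,0.003,-0.059,0,0,-0.035,1],[0.18,-0.02,0,0,0,-0.047,1],[0.18,-0.007,0,0,0,-0.047,1],[0.18,0.007,0,0,0,-0.047,1],[0.165,-0.017,0,0,0,-0.042,1],[0.165,-0.006,0,0,0,-0.042,1],[0.165,0.005,0,0,0,-0.042,1]])

```text
clock: 1.1
position: [473.8, -397.8, 300.8]
tcp_rot: [-3.141, -0.0, 0.875]
ft_force: [0.0, -1.7, 0.2]
gripper_width: 85.5
grasp_force: 0.0
```

>>> apply_moves(series=[[0.165,-0.017,0,0,0,-0.042,1],[0.165,-0.006,0,0,0,-0.042,1],[0.165,0.005,0,0,0,-0.042,1],[0.153,-0.019,0,0,0,-0.04,1],[0.154,-0.01,0,0,0,-0.04,1],[0.155,0,0,0,0,-0.04,1],[0.154,0.01,0,0,0,-0.04,1],[0.164,-0.017,0,0,0,-0.042,1],[0.165,-0.006,0,0,0,-0.042,1],[0.165,0.005,0,0,0,-0.042,1]])

```text
clock: 2.1
position: [617.2, -29.0, 300.9]
tcp_rot: [-3.141, -0.0, 1.522]
ft_force: [1.1, -0.4, -0.8]
gripper_width: 85.3
grasp_force: 0.0
```

Run:
```python
from h import *
f=grab("wrist");np.savez("w1.npz",**f);cv2.imwrite("pics/w1.png",f["image"][:,:,::-1])
print(env.get_obs()["position"],env.get_obs()["tcp_rot"],f["R"].T[:,2],-f["R"].T@f["t"])
```

```text
[617.25076182 -19.09673612 300.96541363] [-3.14076843 -0.0052113   1.5363659 ] [-0.01544032 -0.28593061 -0.95812592] [621.49934707  45.1232493  433.3832839 ]
```

View pics/w1.png

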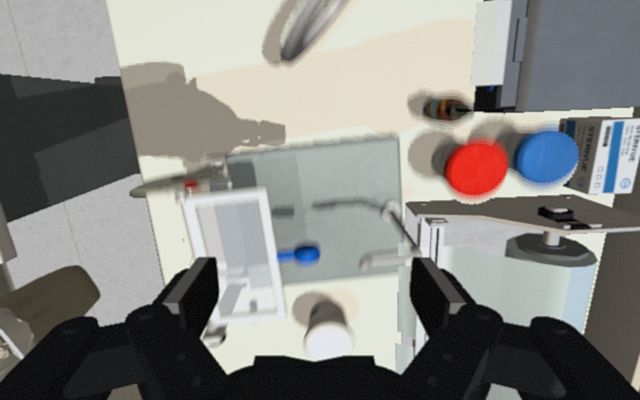

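The wrist view shows the tab at (305,254), the bar from (362,263) to (420,252), and the dial edge-on with the red mark near (190,185). I'm moving on to the ring and measuring tab and mark meanwhile.

Run:
```python
from h import *
def ray(f,u,v):
    K=f["intrinsics"];R=f["R"];d=R.T@np.array([(u-K[0][2])/K[0][0],(v-K[1][2])/K[1][1],1]);return -R.T@f["t"],d/np.linalg.norm(d)
def tri(rs):
    A=sum(np.eye(3)-np.outer(d,d) for o,d in rs);b=sum((np.eye(3)-np.outer(d,d))@o for o,d in rs);return np.linalg.solve(A,b)
F={n:dict(np.load(n+".npz")) for n in("scene0","top0","w1")}
roi={"scene0":(155,225,335,440),"top0":(160,245,350,425),"w1":(150,270,150,330)}
T=[];M=[];c,s=np.cos(.057),np.sin(.057)
for n,f in F.items():
    h=cv2.cvtColor(f["image"],cv2.COLOR_RGB2HSV);a=roi[n];k=np.zeros(h.shape[:2],bool);k[a[0]:a[1],a[2]:a[3]]=1
    b=k&(h[...,0]>100)&(h[...,0]<128)&(h[...,1]>130);r=k&((h[...,0]<8)|(h[...,0]>172))&(h[...,1]>110)
    W=cloud(f)
    for nm,m,L in(("tab",b,T),("red",r,M)):
        v,u=np.nonzero(m);L.append(ray(f,u.mean(),v.mean()));print(n,nm,len(u),u.mean().round(1),v.mean().round(1),np.nanmean(W[m],0).round(1))
        if nm=="red":print(W[m].round(0).tolist()[:12])
    if n=="w1":
        v,u=np.nonzero(b);print("blue u",u.min(),u.max(),v.min(),v.max())
        m=b&(np.indices(b.shape)[1]>292);print("tab disc pts",np.nanmin(W[m],0),np.nanmax(W[m],0),np.nanmedian(W[m],0))
        m=(W[...,2]>148)&(W[...,2]<166)&(W[...,0]>640)&(W[...,0]<725)&(W[...,1]>-125)&(W[...,1]<-75);B=W[m];print("bar",len(B),np.polyfit(B[:,0],B[:,1],1),np.median(B,0),B.min(0),B.max(0))
        m=(W[...,2]>100)&(W[...,0]>725)&(W[...,0]<800)&(W[...,1]>-180)&(W[...,1]<-20);print("behind",W[m].min(0),W[m].max(0))
print("tab tri",tri(T),"mark tri",tri(M))
p0,q0=[617.2,-19.1,301],[-3.141,-.005,1.536]
plan([([r*np.cos(a),r*np.sin(a),300],[np.pi,0,a+1.57],k) for a,r,k in((.2,625,4),(.42,625,4))]+[([551,300,260],[np.pi,0,1.816],2)],(p0,q0))
```

```text
scene0 tab 43 376.9 164.3 [ 598.3 -103.   124.2]
scene0 red 7 372.7 182.1 [506.8 -16.1 157.4]
[[510.0, -16.0, 159.0], [506.0, -16.0, 162.0], [511.0, -17.0, 155.0], [505.0, -15.0, 159.0], [509.0, -16.0, 153.0], [504.0, -15.0, 157.0], [503.0, -17.0, 157.0]]
top0 tab 20 387.0 196.4 [ 600.5 -106.5  131.7]
top0 red 5 359.4 225.8 [511.1 -19.5 161.9]
[[513.0, -18.0, 165.0], [513.0, -21.0, 161.0], [511.0, -18.0, 161.0], [511.0, -21.0, 161.0], [508.0, -18.0, 161.0]]
w1 tab 444 300.3 254.4 [ 599.9 -103.9  123.7]
w1 red 87 191.1 187.7 [507.  -19.  149.1]
[[497.0, -19.0, 123.0], [498.0, -19.0, 122.0], [499.0, -19.0, 122.0], [492.0, -19.0, 124.0], [493.0, -19.0, 123.0], [491.0, -21.0, 115.0], [492.0, -21.0, 117.0], [493.0, -21.0, 116.0], [495.0, -21.0, 118.0], [496.0, -21.0, 118.0], [498.0, -21.0, 119.0], [490.0, -21.0, 119.0]]
blue u 209 318 247 269
tab disc pts [ 591.88535737 -148.52794691   16.40684079] [618.28944492 -99.44646644 136.1367403 ] [ 605.89313145 -101.15926769  128.5794509 ]
bar 606 [ 7.51203072e-02 -1.51914933e+02] [ 682.376565   -100.26663011  155.25450854] [ 655.28001045 -108.20211882  148.06494258] [717.04097261 -95.5017937  162.95165941]Traceback (most recent call last):
  File "<stdin>", line 20, in <module>
    return umr_minimum(a, axis, None, out, keepdims, initial, where)
ValueError: zero-size array to reduction operation minimum which has no identity
```

Run:
```python
from h import *
plan([([r*np.cos(a),r*np.sin(a),300],[np.pi,0,a+1.57],k) for a,r,k in((.2,625,4),(.42,625,4))]+[([551,300,260],[np.pi,0,1.816],2)],([617.2,-19.1,301],[-3.141,-.005,1.536]))
```

```text
1 [0.143, -0.01, 0.002, -0.0, -0.001, -0.037]
2 [0.143, -0.001, 0.002, -0.0, -0.001, -0.037]
3 [0.143, 0.007, 0.001, -0.0, -0.001, -0.037]
4 [0.143, 0.015, 0.001, -0.0, -0.001, -0.037]
5 [0.136, -0.015, -0.0, -0.0, 0.0, -0.035]
6 [0.137, -0.008, -0.0, -0.0, 0.0, -0.035]
7 [0.137, -0.0, -0.0, -0.0, 0.0, -0.035]
8 [0.137, 0.007, 0.0, -0.0, 0.0, -0.035]
9 [0.099, 0.001, 0.08, -0.0, -0.0, 0.055]
10 [0.098, -0.008, 0.08, 0.0, -0.0, 0.055]
```

>>> apply_moves(series=[[0.143,-0.01,0,0,0,-0.037,1],[0.143,0,0,0,0,-0.037,1],[0.143,0.007,0,0,0,-0.037,1],[0.143,0.015,0,0,0,-0.037,1],[0.136,-0.015,0,0,0,-0.035,1],[0.137,-0.008,0,0,0,-0.035,1],[0.137,0,0,0,0,-0.035,1],[0.137,0.007,0,0,0,-0.035,1],[0.099,0,0.08,0,0,0.055,1],[0.098,-0.008,0.08,0,0,0.055,1]])

```text
clock: 3.15
position: [556.0, 290.8, 260.9]
tcp_rot: [3.141, -0.001, 1.796]
ft_force: [0.2, 0.3, -0.5]
gripper_width: 85.6
grasp_force: 0.0
```

Run:
```python
from h import *
import time
grab("wrist");grab("wrist")
f=grab("wrist");np.savez("w2.npz",**f);cv2.imwrite("pics/w2.png",f["image"][:,:,::-1])
o=env.get_obs();print(o["position"],o["tcp_rot"])
W=cloud(f);A=W.reshape(-1,3);A=A[~np.isnan(A[:,0])];x,y,z=A.T
p=A[(z>68)&(z<135)&(x>515)&(x<590)&(y>225)&(y<370)]
c=p.mean(0);print(len(p),c,p.min(0),p.max(0))
q=p[p[:,2]>117];print("top",len(q),q.mean(0),q[:,2].max());l=np.polyfit(p[:,1],p[:,0],1);print("plane dir",np.arctan(-l[0]),np.polyval(l,300))
w,v=np.linalg.eigh(np.cov((p-c).T));n=v[:,0];print(n,w,np.arctan2(n[1],n[0]))
e=np.array([-.245,.97]);s=p[:,:2]@e;nn=p[:,:2]@np.array([.97,.245])
for zz in(75,85,95,105,112):
    k=np.abs(p[:,2]-zz)<4; print(zz,s[k].min(),s[k].max(),(s[k].min()+s[k].max())/2)
for a in np.arange(100,210,15):
    k=np.abs(s-a)<4;print(a,nn[k].min(),np.median(nn[k]),nn[k].max(),p[k][:,2].max())
```

```text
[554.67910233 290.83020683 259.53897705] [-3.13810412e+00  3.20725470e-04  1.80270903e+00]
1089 [548.252536   309.77387434 114.34877614] [533.24266145 249.76596529  68.21759445] [567.25397799 355.56502914 126.48624551]
top 606 [550.46443347 301.48113203 122.36472113] 126.48624550789165
plane dir 0.25689493259686724 550.8201276125301
[0.96649369 0.25664691 0.00472305] [  5.50570688 100.39087843 859.70845277] 0.2595542698909724
75 211.62444482039632 212.5105934514953 212.06751913594582
85 204.61693203357757 211.77728799690536 208.19711001524146
95 103.5058161993046 207.8492995657466 155.6775578825256
105 109.78205985337294 202.4632226575286 156.1226412554508
112 115.12560436260038 197.05652658650203 156.09106547455121
100 611.1537258151205 611.1537258151205 611.1537258151205 92.19869841609072
115 604.6080688343078 608.3971238544905 612.1978414856646 112.66717430083472
130 604.1183478248574 607.7926874257787 612.1969365380521 121.5079376925271
145 604.5097146486236 608.0303277976766 611.4774658582944 125.75790378573836
160 603.956267676874 607.4488520017942 611.6435512469023 126.48624550789165
175 604.1900884455202 607.6052783707141 611.7474771611944 123.34153417061539
190 603.4373083596662 606.9272026454881 611.1812882932281 117.23987863990133
205 603.083336264889 606.9352671740987 611.3995764280603 102.965126833249
```

View pics/w2.png

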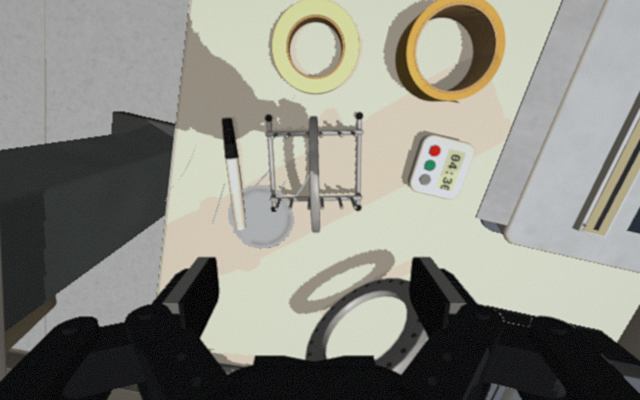

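The view from above shows the ring edge-on at column 314, rows 118–230, centred at (551,300) with its normal at 0.257 rad. Planning the grasp.

Run:
```python
from h import *
o=env.get_obs();print(o["position"])
plan([([551,300,225],[np.pi,0,1.828],3),([551,300,135],[np.pi,0,1.828],4)])
```

```text
[554.67910233 290.83020683 259.53897705]
1 [0.013, -0.002, 0.046, -0.001, 0.0, -0.005]
2 [0.013, -0.002, 0.046, -0.001, 0.0, -0.005]
3 [0.013, -0.002, 0.046, -0.001, 0.0, -0.005]
4 [-0.0, -0.0, 0.09, 0.0, -0.0, -0.0]
5 [-0.0, -0.0, 0.09, 0.0, -0.0, -0.0]
6 [-0.0, -0.0, 0.09, 0.0, -0.0, -0.0]
7 [-0.0, -0.0, 0.09, 0.0, -0.0, -0.0]
```

>>> apply_moves(series=[[0.013,-0.002,0.046,0,0,-0.005,1],[0.013,-0.002,0.046,0,0,-0.005,1],[0.013,-0.002,0.046,0,0,-0.005,1],[0,0,0.09,0,0,0,1],[0,0,0.09,0,0,0,1],[0,0,0.09,0,0,0,1],[0,0,0.09,0,0,0,1],[0,0,0,0,0,0,1],[0,0,0,0,0,0,1],[0,0,0,0,0,0,1]])

```text
clock: 4.3
position: [553.4, 299.0, 138.2]
tcp_rot: [3.14, -0.001, 1.822]
ft_force: [1.2, 0.5, -0.2]
gripper_width: 85.3
grasp_force: 0.0
```

Run:
```python
from h import *
o=env.get_obs();print(o["position"],o["tcp_rot"],o["dq"].round(3))
plan([([551,300,122],[np.pi,0,1.828],2)])
```

```text
[553.42423524 299.03468151 138.22360971] [ 3.13968693e+00 -7.24607621e-04  1.82238153e+00] [-0.002 -0.008 -0.001 -0.005  0.001 -0.003 -0.002]
1 [0.003, -0.004, 0.032, 0.001, -0.0, -0.002]
2 [0.003, -0.004, 0.032, 0.001, -0.0, -0.002]
```

>>> apply_moves(series=[[0.003,-0.004,0.032,0,0,-0.002,1],[0.003,-0.004,0.032,0,0,-0.002,1],[0,0,0,0,0,0,1],[0,0,0,0,0,0,0],[0,0,0,0,0,0,0],[0,0,0,0,0,0,0],[0,0,0,0,0,0,0],[0,0,0,0,0,0,0],[0,0,0,0,0,0,0],[0,0,0,0,0,0,0]], grip_force=60)

```text
clock: 5.3
position: [550.6, 299.7, 121.1]
tcp_rot: [3.141, -0.0, 1.829]
ft_force: [-1.0, -0.8, 1.7]
gripper_width: 6.3
grasp_force: 60.5
```

Run:
```python
from h import *
o=env.get_obs();print(o["position"],o["tcp_rot"],o["gripper_width"],o["grasp_force"])
# lift, travel: ring held 3mm..; target in front of bar, TCP z clearance
plan([([551,300,260],[np.pi,0,1.828],5),([590,200,320],[np.pi,0,1.76],4),([625,60,320],[np.pi,0,1.69],5),([640,-104,320],[np.pi,0,1.632],6)])
```

```text
[550.61365929 299.70815773 121.13272751] [ 3.14109287e+00 -1.64398602e-04  1.82872027e+00] 6.306664319184971 60.484268695581704
1 [0.0, 0.0, -0.111, 0.0, -0.0, 0.0]
2 [0.0, 0.0, -0.111, 0.0, -0.0, 0.0]
3 [0.0, 0.0, -0.111, 0.0, -0.0, 0.0]
4 [0.0, 0.0, -0.111, 0.0, -0.0, 0.0]
5 [0.0, 0.0, -0.111, 0.0, -0.0, 0.0]
6 [-0.107, 0.012, -0.06, 0.0, -0.0, 0.011]
7 [-0.106, 0.014, -0.06, 0.0, -0.0, 0.011]
8 [-0.106, 0.016, -0.06, 0.0, -0.0, 0.011]
9 [-0.106, 0.018, -0.06, 0.0, -0.0, 0.011]
10 [-0.115, 0.006, 0.0, -0.0, -0.0, 0.009]
11 [-0.115, 0.008, 0.0, 0.0, -0.0, 0.009]
12 [-0.115, 0.01, 0.0, -0.0, -0.0, 0.009]
13 [-0.115, 0.011, 0.0, 0.0, -0.0, 0.009]
14 [-0.115, 0.013, 0.0, -0.0, -0.0, 0.009]
15 [-0.11, -0.003, -0.0, 0.0, -0.0, 0.006]
16 [-0.11, -0.002, -0.0, -0.0, -0.0, 0.006]
17 [-0.11, -0.001, -0.0, 0.0, -0.0, 0.006]
18 [-0.11, 0.0, 0.0, 0.0, -0.0, 0.006]
19 [-0.11, 0.001, 0.0, 0.0, -0.0, 0.006]
20 [-0.11, 0.002, 0.0, 0.0, -0.0, 0.006]
```

>>> apply_moves(series=[[0,0,-0.111,0,0,0,0],[0,0,-0.111,0,0,0,0],[0,0,-0.111,0,0,0,0],[0,0,-0.111,0,0,0,0],[0,0,-0.111,0,0,0,0],[-0.107,0.012,-0.06,0,0,0.011,0],[-0.106,0.014,-0.06,0,0,0.011,0],[-0.106,0.016,-0.06,0,0,0.011,0],[-0.106,0.018,-0.06,0,0,0.011,0],[-0.115,0.006,0,0,0,0.009,0]])

```text
clock: 6.3
position: [597.1, 171.3, 321.4]
tcp_rot: [3.139, -0.001, 1.745]
ft_force: [0.4, 0.2, -1.8]
gripper_width: 6.3
grasp_force: 60.1
```

>>> apply_moves(series=[[-0.115,0.008,0,0,0,0.009,0],[-0.115,0.01,0,0,0,0.009,0],[-0.115,0.011,0,0,0,0.009,0],[-0.115,0.013,0,0,0,0.009,0],[-0.11,-0.003,0,0,0,0.006,0],[-0.11,-0.002,0,0,0,0.006,0],[-0.11,0,0,0,0,0.006,0],[-0.11,0,0,0,0,0.006,0],[-0.11,0,0,0,0,0.006,0],[-0.11,0.002,0,0,0,0.006,0]])

```text
clock: 7.3
position: [638.9, -105.9, 318.9]
tcp_rot: [-3.14, -0.0, 1.632]
ft_force: [0.3, 0.0, -1.8]
gripper_width: 6.2
grasp_force: 60.0
```

Run:
```python
from h import *
for i in range(4): grab("wrist")
o=env.get_obs();print(o["position"],o["tcp_rot"],o["gripper_width"],o["grasp_force"])
f=grab("scene");g=grab("wrist");np.savez("w3.npz",**g);np.savez("s3.npz",**f)
a=cv2.resize(f["image"][90:230,290:460,::-1],(425,350),interpolation=cv2.INTER_CUBIC)
b=cv2.resize(g["image"][:,:,::-1],(375,234));b=cv2.copyMakeBorder(b,0,116,0,0,cv2.BORDER_CONSTANT);cv2.imwrite("pics/m3.png",np.hstack([a,b]))
for n,F in(("s",f),("w",g)):
    W=cloud(F);A=W.reshape(-1,3);A=A[~np.isnan(A[:,0])];x,y,z=A.T
    p=A[(z>200)&(z<282)&(x>610)&(x<680)&(y>-180)&(y<-30)];print(n,len(p),p.min(0),p.max(0),p.mean(0))
    if len(p)>20:
        w,v=np.linalg.eigh(np.cov((p-p.mean(0)).T));print(v[:,0],w)
    p=A[(z>148)&(z<168)&(x>640)&(x<730)&(y>-125)&(y<-75)];print("bar",len(p),p.min(0) if len(p) else 0, np.polyfit(p[:,0],p[:,1],1) if len(p)>5 else 0)
```

```text
[ 638.9363175  -105.52630076  318.76345364] [-3.14032609e+00 -5.78820261e-04  1.63086039e+00] 6.210385315847592 60.03909389668479
s 359 [ 629.71440982 -162.0338796   206.59895275] [646.58153878 -46.34926459 281.79441639] [ 636.6913384  -103.51930817  242.57364985]
[ 0.99776085  0.06555869 -0.01324211] [   4.98259386  451.90938495 1512.17008691]
bar 49 [ 651.62706037 -106.35644267  148.24100436] [ 6.03974214e-02 -1.40893238e+02]
w 125 [631.71848748 -50.96231076 264.77927106] [639.9677312  -46.22824909 281.8072177 ] [635.73601485 -47.95281725 275.13512556]
[-0.09456784  0.98406929  0.15054754] [ 0.47066965  5.29359498 27.86835123]
bar 636 [ 655.19463762 -108.34204436  148.26990061] [ 5.83923714e-02 -1.41569366e+02]
```

View pics/m3.png

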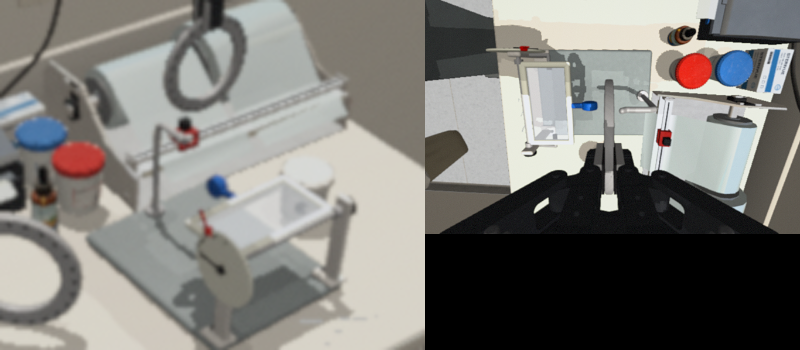

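Ring is held, centre about (638,-104.5,264.5), squarely above the gap between tab and bar tip.

Run:
```python
from h import *
for n in("s3","w3","scene0"):
    A=cloud(dict(np.load(n+".npz"))).reshape(-1,3);A=A[~np.isnan(A[:,0])];x,y,z=A.T
    for a in range(720,800,20):
        k=(x>=a)&(x<a+20)&(y>-190)&(y<-20)&(z<500)&(z>30);print(n,a,k.sum(),A[k].max(0).round(0) if k.any() else 0, end=" | ")
    print()
plan([([638.5,-104.5,320],[np.pi,0,1.631],1),([638,-104.5,191],[np.pi,0,1.631],6)])
```

```text
s3 720 111 [740. -86. 121.] | s3 740 263 [760. -87. 106.] | s3 760 235 [780. -20. 106.] | s3 780 140 [800. -21.  81.] | 
w3 720 752 [740. -90. 140.] | w3 740 1850 [760. -89. 107.] | w3 760 1641 [780. -20. 108.] | w3 780 1872 [800. -20.  81.] | 
scene0 720 105 [740. -90.  64.] | scene0 740 272 [760. -87. 106.] | scene0 760 223 [780. -21. 105.] | scene0 780 140 [800. -21.  80.] | 
1 [-0.004, -0.003, -0.003, -0.0, -0.001, 0.002]
2 [0.0, -0.0, 0.086, 0.0, 0.0, 0.0]
3 [0.0, -0.0, 0.086, 0.0, 0.0, 0.0]
4 [0.0, -0.0, 0.086, 0.0, 0.0, 0.0]
5 [0.0, -0.0, 0.086, 0.0, 0.0, 0.0]
6 [0.0, -0.0, 0.086, 0.0, 0.0, 0.0]
7 [0.0, -0.0, 0.086, 0.0, 0.0, 0.0]
```

>>> apply_moves(series=[[0,0,0,0,0,0,0],[0,0,0.086,0,0,0,0],[0,0,0.086,0,0,0,0],[0,0,0.086,0,0,0,0],[0,0,0.086,0,0,0,0],[0,0,0.086,0,0,0,0],[0,0,0.08,0,0,0,0],[0,0,0,0,0,0,0],[0,0,0,0,0,0,0],[0,0,0,0,0,0,0]])

```text
clock: 8.6
position: [640.0, -104.3, 193.9]
tcp_rot: [3.139, 0.0, 1.633]
ft_force: [0.6, 0.7, -2.0]
gripper_width: 6.5
grasp_force: 60.0
```

Run:
```python
from h import *
o=env.get_obs();print(o["position"],o["tcp_rot"],o["ft_force"])
for n in("scene","wrist","scene"):
    f=grab(n);A=cloud(f).reshape(-1,3);A=A[~np.isnan(A[:,0])];x,y,z=A.T
    p=A[(z>70)&(z<185)&(x>628)&(x<650)&(y>-180)&(y<-30)];print(n,len(p),p.min(0),p.max(0),p.mean(0))
    p=A[(z>149)&(z<168)&(x>651)&(x<715)&(y>-125)&(y<-75)];print("bar",len(p),p.min(0) if len(p) else 0, np.polyfit(p[:,0],p[:,1],1) if len(p)>5 else 0)
plan([([692,-101,191],[np.pi,0,1.631],5)])
```

```text
[ 639.99386742 -104.27822657  193.85118372] [3.13915902e+00 2.65351261e-04 1.63299011e+00] [ 0.59828007  0.71515882 -2.00485273]
scene 399 [ 629.10016422 -160.72921308   79.96081361] [649.10140974 -45.64638069 184.97312528] [637.7830934  -98.63471203 136.83835659]
bar 23 [ 654.5677912  -105.15111643  149.46831807] [ 7.83345995e-02 -1.53920059e+02]
wrist 1006 [ 632.94100164 -149.48648466  139.49963266] [646.58593311 -46.73417232 184.98271946] [637.76306559 -61.803312   171.36603593]
bar 1705 [ 654.86769566 -107.61469229  149.01357104] [ 5.55252404e-02 -1.38952914e+02]
scene 390 [ 630.30635398 -163.57514331   81.85715395] [646.91564532 -44.94358437 184.64716149] [637.65737171 -98.35578039 136.30785383]
bar 28 [ 653.80790297 -104.60468002  149.00166587] [ 9.00257777e-02 -1.61411456e+02]
1 [0.0, 0.042, 0.002, 0.0, 0.0, 0.0]
2 [0.0, 0.042, 0.002, 0.0, 0.0, 0.0]
3 [0.0, 0.042, 0.002, 0.0, 0.0, 0.0]
4 [0.0, 0.042, 0.002, 0.0, 0.0, 0.0]
5 [0.0, 0.042, 0.002, 0.0, 0.0, 0.0]
```

>>> apply_moves(series=[[0,0.043,0.0,0,0,0,0],[0,0.043,0.0,0,0,0,0],[0,0.043,0,0,0,0,0],[0,0.043,0,0,0,0,0],[0,0.043,0,0,0,0,0],[0,0,0.03,0,0,0,0],[0,0,0.03,0,0,0,0],[0,0,0,0,0,0,0],[0,0,0,0,0,0,0],[0,0,0,0,0,0,0]])

```text
clock: 9.75
position: [692.7, -101.7, 177.5]
tcp_rot: [3.141, 0.0, 1.632]
ft_force: [-0.6, 1.3, -1.9]
gripper_width: 6.0
grasp_force: 60.0
```

Run:
```python
from h import *
o=env.get_obs();print(o["position"],o["tcp_rot"],o["ft_force"])
f=grab("scene");A=cloud(f).reshape(-1,3);A=A[~np.isnan(A[:,0])];x,y,z=A.T
p=A[(z>50)&(z<185)&(x>675)&(x<705)&(y>-170)&(y<-30)];print(len(p),p.min(0),p.max(0),p.mean(0))
```

```text
[ 692.70326739 -101.65072017  177.49165029] [3.14117801e+00 1.55167895e-04 1.63207193e+00] [-0.62508439  1.31611707 -1.85224471]
502 [ 675.36830789 -158.90442261   64.64156855] [701.32084469 -42.0782739  184.95154081] [689.89613124 -97.67022343 126.73028608]
```

>>> apply_moves(series=[[0,0,0.01,0,0,0,0],[0,0,0.01,0,0,0,0],[0,0,0.006,0,0,0,0],[0,0,0.004,0,0,0,0],[0,0,0,0,0,0,0],[0,0,0,0,0,0,0],[0,0,0,0,0,0,0],[0,0,0,0,0,0,0],[0,0,0,0,0,0,0],[0,0,0,0,0,0,0]])

```text
clock: 10.8
position: [692.9, -101.4, 169.8]
tcp_rot: [3.141, -0.0, 1.632]
ft_force: [-3.2, 0.6, 2.6]
gripper_width: 6.0
grasp_force: 60.6
```

>>> apply_moves(series=[[0,0,0,0,0,0,0.12],[0,0,0,0,0,0,0.2],[0,0,0,0,0,0,0.3],[0,0,0,0,0,0,0.35],[0,0,0,0,0,0,0.35],[0,0,0,0,0,0,0.35],[0,0,0,0,0,0,0.35],[0,0,0,0,0,0,0.35],[0,0,0,0,0,0,0.35],[0,0,0,0,0,0,0.35]])

```text
clock: 11.8
position: [692.8, -101.4, 169.6]
tcp_rot: [3.142, -0.0, 1.632]
ft_force: [0.3, 0.4, -0.1]
gripper_width: 29.8
grasp_force: 0.0
```

Run:
```python
from h import *
o=env.get_obs();print(o["position"],o["tcp_rot"],o["ft_force"],o["gripper_width"])
f=grab("scene");A=cloud(f).reshape(-1,3);A=A[~np.isnan(A[:,0])];x,y,z=A.T
p=A[(z>50)&(z<178)&(x>665)&(x<708)&(y>-170)&(y<-30)];print(len(p),p.min(0),p.max(0),p.mean(0))
k=(p[:,2]<80);print("bottom",p[k].mean(0))
plan([([692,-101.5,300],[np.pi,0,1.631],4),([600,-140,310],[np.pi,0,.9],6),([585,-106,300],[np.pi,0,.06],7)])
```

```text
[ 692.84829431 -101.40463764  169.5887676 ] [ 3.14152727e+00 -1.35194380e-04  1.63239485e+00] [ 0.25132921  0.4284291  -0.08895147] 29.75120011128108
490 [ 665.31552631 -159.69862658   59.6472984 ] [707.94554082 -42.09325505 177.89182847] [689.25177026 -96.96910049 119.16817686]
bottom [ 691.09234308 -101.84193656   70.92499406]
1 [-0.0, -0.001, -0.13, 0.0, -0.0, 0.0]
2 [-0.0, -0.001, -0.13, 0.0, -0.0, 0.0]
3 [-0.0, -0.001, -0.13, 0.0, -0.0, 0.0]
4 [-0.0, -0.001, -0.13, 0.0, -0.0, 0.0]
5 [-0.022, -0.063, -0.007, -0.0, -0.0, 0.078]
6 [-0.029, -0.06, -0.007, -0.0, -0.0, 0.078]
7 [-0.036, -0.056, -0.007, -0.0, -0.0, 0.078]
8 [-0.043, -0.051, -0.007, -0.0, -0.0, 0.078]
9 [-0.049, -0.045, -0.007, -0.0, -0.0, 0.078]
10 [-0.054, -0.039, -0.007, -0.0, -0.0, 0.078]
11 [0.01, -0.019, 0.006, -0.0, -0.0, 0.076]
12 [0.008, -0.02, 0.006, 0.0, -0.0, 0.076]
13 [0.005, -0.021, 0.006, -0.0, -0.0, 0.076]
14 [0.003, -0.021, 0.006, 0.0, -0.0, 0.076]
15 [0.0, -0.021, 0.006, -0.0, -0.0, 0.076]
16 [-0.002, -0.021, 0.006, -0.0, -0.0, 0.076]
17 [-0.005, -0.021, 0.006, -0.0, -0.0, 0.076]
```

Run:
```python
from h import *
e=(Ro.from_rotvec([-.5,0,0])*Ro.from_euler('xyz',[np.pi,0,1.57])).as_euler('xyz')
plan([([692,-101.5,270],[np.pi,0,1.631],3),([500,70,215],e,7)])
```

```text
1 [-0.0, -0.001, -0.134, 0.0, -0.0, 0.0]
2 [-0.0, -0.001, -0.134, 0.0, -0.0, 0.0]
3 [-0.0, -0.001, -0.134, 0.0, -0.0, 0.0]
4 [0.104, -0.104, 0.031, 0.001, -0.045, 0.005]
5 [0.106, -0.104, 0.024, 0.001, -0.045, 0.005]
6 [0.106, -0.105, 0.017, 0.001, -0.045, 0.005]
7 [0.106, -0.106, 0.009, 0.001, -0.045, 0.005]
8 [0.106, -0.107, 0.002, 0.001, -0.045, 0.005]
9 [0.105, -0.108, -0.005, 0.001, -0.045, 0.005]
10 [0.103, -0.109, -0.012, 0.001, -0.045, 0.005]
```

>>> apply_moves(series=[[0,0,-0.134,0,0,0,0.35],[0,0,-0.134,0,0,0,0.35],[0,0,-0.134,0,0,0,0.35],[0.104,-0.104,0.031,0,-0.045,0.005,0.35],[0.106,-0.104,0.024,0,-0.045,0.005,0.35],[0.106,-0.105,0.017,0,-0.045,0.005,0.35],[0.106,-0.106,0.009,0,-0.045,0.005,0.35],[0.106,-0.107,0.002,0,-0.045,0.005,0.35],[0.105,-0.108,-0.005,0,-0.045,0.005,0.35],[0.103,-0.109,-0.012,0,-0.045,0.005,0.35]])

```text
clock: 12.85
position: [499.5, 70.4, 215.0]
tcp_rot: [3.123, 0.497, 1.571]
ft_force: [0.4, 1.1, -0.3]
gripper_width: 30.0
grasp_force: 0.0
```

Run:
```python
from h import *
for i in range(4):grab("wrist")
f=grab("wrist");np.savez("w4.npz",**f);cv2.imwrite("pics/w4.png",f["image"][:,:,::-1])
o=env.get_obs();print(o["position"],o["tcp_rot"])
W=cloud(f);h=cv2.cvtColor(f["image"],cv2.COLOR_RGB2HSV)
r=((h[...,0]<8)|(h[...,0]>172))&(h[...,1]>110)&(np.abs(W[...,0]-500)<70)&(np.abs(W[...,1]+20)<25)
print("red",r.sum(),W[r].min(0),W[r].max(0));v,u=np.nonzero(r);print(u.min(),u.max(),v.min(),v.max())
b=(h[...,2]<70)&(np.abs(W[...,0]-490)<60)&(np.abs(W[...,1]+20)<15)&(W[...,2]>80)
print("black",b.sum(),W[b].min(0),W[b].max(0));v,u=np.nonzero(b);print(u.min(),u.max(),v.min(),v.max())
s=dict(f=f)
g=grab("scene");A=cloud(g).reshape(-1,3);A=A[~np.isnan(A[:,0])];x,y,z=A.T
p=A[(z>50)&(z<178)&(x>660)&(x<708)&(y>-170)&(y<-30)];print("ring",p.min(0),p.max(0),np.median(p,0))
```

```text
[500.85187698  69.57448822 214.67504795] [3.1259773  0.49423333 1.57300315]
red 257 [503.69198488 -21.20655881 153.10349271] [524.79266914 -14.87324546 177.00615969]
315 344 267 296
black 217 [478.69097505 -20.77738772 116.23230696] [517.82972992 -15.45965776 158.66888442]
285 331 232 276
ring [ 660.27445736 -159.32120496   57.48757707] [701.46672839 -47.49212648 174.0593403 ] [ 690.84309601 -105.32566589  135.84461961]
```

View pics/w4.png

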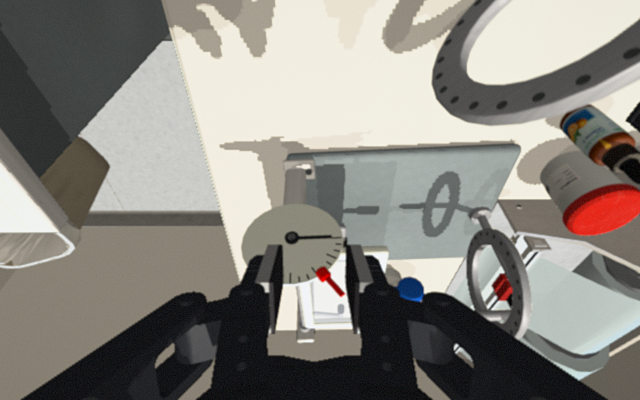

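The view shows the dial hub at (292,237), the needle toward (342,236), the red mark from (320,270) to (343,295), and the ring hanging on the bar at (497,285). Computing the angles on the dial plane.

Run:
```python
from h import *
f=dict(np.load("w4.npz"));h=cv2.cvtColor(f["image"],cv2.COLOR_RGB2HSV);W=cloud(f)
K,R,t=f["intrinsics"],f["R"],f["t"];yaw=.058;c,s=np.cos(yaw),np.sin(yaw)
nrm=np.array([-s,c,0]);ex=np.array([c,s,0])
d=(h[...,1]<60)&(h[...,2]>100)&(np.abs(W[...,0]-490)<50)&(np.abs(W[...,1]+18)<10)&(W[...,2]>85)
off=np.median(W[d]@nrm);print("dial plane",off,d.sum())
def onp(m,off):
    v,u=np.nonzero(m);D=np.stack([(u-K[0][2])/K[0][0],(v-K[1][2])/K[1][1],np.ones(len(u))],-1)@R;o=-R.T@t
    P=o+D*((off-o@nrm)/(D@nrm))[:,None];return np.c_[P@ex,P[:,2]]
I=np.indices(d.shape)
red=((h[...,0]<8)|(h[...,0]>172))&(h[...,1]>110)&(I[0]>260)&(I[0]<300)&(I[1]>310)&(I[1]<350)
blk=(h[...,2]<70)&(I[0]>228)&(I[0]<246)&(I[1]>280)&(I[1]<346)
hub=blk&(I[1]<300);print(blk.sum(),hub.sum())
for dy in(0,2,4):
    H=onp(hub,off+dy).mean(0);r=onp(red,off+dy);k=onp(blk&~hub,off+dy)
    a=np.arctan2(*(r.mean(0)-H)[::-1]);rr=np.linalg.norm(r-H,axis=1)
    far=r[rr>rr.max()-8].mean(0);q=k-H;kk=q[q[:,0]>15].mean(0)
    print(dy,"hub",H,"mark",a,np.arctan2(*(far-H)[::-1]),"rmax",rr.max(),rr.min(),"needle",np.arctan2(kk[1],kk[0]),q[:,0].max())
```

```text
dial plane -49.343743616526325 4901
228 136
0 hub [482.00470665 119.77931415] mark 0.9612339883960951 0.9509459697294481 rmax 68.66917270642026 39.142648936246395 needle 0.05804541736583349 45.64424270352174
2 hub [482.24911401 121.39489651] mark 0.9612339883960971 0.950901056471421 rmax 68.04229795757394 38.78531918762701 needle 0.05905190545418372 45.227560485674644
4 hub [482.49352137 123.01047886] mark 0.961233988396092 0.9509010564714242 rmax 67.41542320872774 38.42798943900768 needle 0.05905190545418562 44.81087826782738
```

Run:
```python
from h import *
plan([([550,0,290],[np.pi,0.15,1.0],5),([590,-106,270],[np.pi,0,.06],8),([605,-106,240],[np.pi,0,.06],3)])
```

```text
1 [-0.077, 0.039, -0.026, 0.025, 0.042, 0.07]
2 [-0.07, 0.046, -0.033, 0.025, 0.042, 0.07]
3 [-0.062, 0.052, -0.039, 0.025, 0.042, 0.07]
4 [-0.054, 0.057, -0.045, 0.025, 0.042, 0.07]
5 [-0.044, 0.06, -0.051, 0.025, 0.042, 0.07]
6 [-0.032, 0.045, 0.015, 0.006, 0.011, 0.075]
7 [-0.027, 0.049, 0.014, 0.006, 0.011, 0.075]
8 [-0.021, 0.052, 0.013, 0.006, 0.011, 0.075]
9 [-0.015, 0.054, 0.012, 0.006, 0.011, 0.075]
10 [-0.009, 0.056, 0.012, 0.006, 0.011, 0.075]
11 [-0.002, 0.056, 0.011, 0.006, 0.011, 0.075]
12 [0.004, 0.056, 0.011, 0.006, 0.011, 0.075]
13 [0.011, 0.056, 0.01, 0.006, 0.011, 0.075]
14 [0.02, 0.001, 0.04, -0.0, 0.0, -0.0]
15 [0.02, 0.001, 0.04, -0.0, 0.0, -0.0]
16 [0.02, 0.001, 0.04, -0.0, 0.0, -0.0]
```

>>> apply_moves(series=[[-0.077,0.039,-0.026,0.025,0.042,0.07,0.55],[-0.07,0.046,-0.033,0.025,0.042,0.07,0.55],[-0.062,0.052,-0.039,0.025,0.042,0.07,0.55],[-0.054,0.057,-0.045,0.025,0.042,0.07,0.55],[-0.044,0.06,-0.051,0.025,0.042,0.07,0.55],[-0.032,0.045,0.015,0.006,0.011,0.075,0.55],[-0.027,0.049,0.014,0.006,0.011,0.075,0.55],[-0.021,0.052,0.013,0.006,0.011,0.075,0.55],[-0.015,0.054,0.012,0.006,0.011,0.075,0.55],[-0.009,0.056,0.012,0.006,0.011,0.075,0.55]])

```text
clock: 14.15
position: [574.2, -68.5, 277.5]
tcp_rot: [3.125, 0.055, 0.399]
ft_force: [-0.5, -0.3, 0.8]
gripper_width: 46.9
grasp_force: 0.0
```

>>> apply_moves(series=[[-0.002,0.056,0.011,0.006,0.011,0.075,0.55],[0.004,0.056,0.011,0.006,0.011,0.075,0.55],[0.011,0.056,0.01,0.006,0.011,0.075,0.55],[0.02,0,0.04,0,0,0,0.55],[0.02,0,0.04,0,0,0,0.55],[0.02,0,0.04,0,0,0,0.55],[0,0,0,0,0,0,0.55],[0,0,0,0,0,0,0.55],[0,0,0,0,0,0,0.55],[0,0,0,0,0,0,0.55]])

```text
clock: 15.15
position: [603.7, -104.1, 240.2]
tcp_rot: [-3.139, 0.001, 0.055]
ft_force: [-0.3, -0.2, 0.2]
gripper_width: 47.0
grasp_force: 0.0
```

Run:
```python
from h import *
f=grab("wrist");np.savez("w5.npz",**f);cv2.imwrite("pics/w5.png",f["image"][:,:,::-1])
o=env.get_obs();print(o["position"],o["tcp_rot"],o["joints"].round(2),o["gripper_width"])
W=cloud(f);h=cv2.cvtColor(f["image"],cv2.COLOR_RGB2HSV)
b=(h[...,0]>100)&(h[...,0]<128)&(h[...,1]>130)&(W[...,0]>560)&(W[...,0]<640)&(np.abs(W[...,1]+105)<30)&(W[...,2]>95)
p=W[b];print(len(p),p.min(0),p.max(0),np.median(p,0))
k=p[p[:,0]>592];print("disc y",np.percentile(k[:,1],[1,5,50,95,99]),"x",np.percentile(p[:,0],[1,99]),"z",k[:,2].max())
plan([([605,-106,190],[np.pi,0,.06],2),([605,-106,112],[np.pi,0,.06],5)])
```

```text
[ 603.66497453 -104.13327887  240.19270365] [-3.13929478e+00  8.73179766e-04  5.45088512e-02] [ 0.28  0.37 -0.22  1.4   0.08  1.38 -1.45] 47.12592486098141
1207 [ 573.34602364 -132.9322022   122.32177965] [625.5464348  -75.19279896 325.16801541] [ 610.41350837 -106.95600924  133.9029166 ]
disc y [-126.62791149 -125.56493143 -105.90674699  -79.26203813  -77.32653228] x [574.82901353 624.09455772] z 325.1680154062242
1 [0.003, 0.004, 0.1, -0.001, 0.0, -0.002]
2 [0.002, 0.004, 0.1, -0.001, 0.0, -0.002]
3 [-0.0, -0.0, 0.062, 0.0, -0.0, -0.0]
4 [-0.0, -0.0, 0.062, 0.0, -0.0, -0.0]
5 [-0.0, -0.0, 0.062, 0.0, -0.0, 0.0]
6 [-0.0, -0.0, 0.062, 0.0, -0.0, -0.0]
7 [-0.0, -0.0, 0.062, 0.0, -0.0, -0.0]
```

View pics/w5.png

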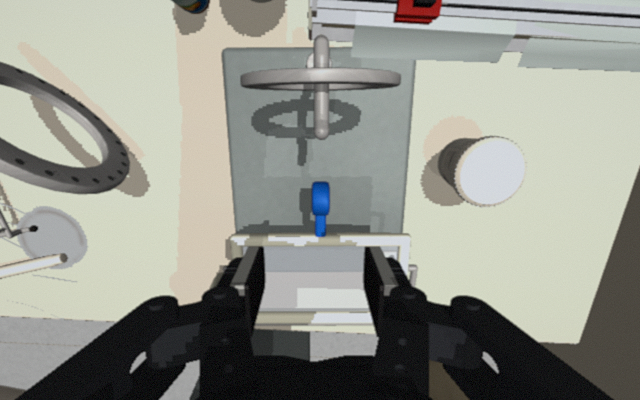

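Run:
```python
from h import *
f=dict(np.load("w5.npz"));W=cloud(f);h=cv2.cvtColor(f["image"],cv2.COLOR_RGB2HSV);I=np.indices(h.shape[:2])
b=(h[...,0]>100)&(h[...,0]<128)&(h[...,1]>130)&(I[0]>170)&(I[0]<240)&(I[1]>300)&(I[1]<340)
p=W[b];k=p[(p[:,0]>590)&(p[:,2]>110)];print(len(k),np.percentile(k,[1,50,99],axis=0).round(1))
top=k[k[:,2]>128];print(top.mean(0),np.percentile(top,[1,99],axis=0))
s=k[k[:,2]>120];print(s[:,:2].mean(0))
```

```text
569 [[ 590.2 -113.8  123.1]
 [ 607.9 -107.4  132.7]
 [ 618.6 -100.7  135.8]]
[ 606.70328789 -107.22900844  132.80760072] [[ 594.3808636  -113.83345527  128.46864903]
 [ 617.28569972 -100.7262088   135.78964435]]
[ 607.10763039 -107.24822504]
```

>>> apply_moves(series=[[0.003,0.006,0.1,0,0,0,0.55],[0.003,0.006,0.1,0,0,0,0.55],[0,0,0.062,0,0,0,0.55],[0,0,0.062,0,0,0,0.55],[0,0,0.062,0,0,0,0.55],[0,0,0.062,0,0,0,0.55],[0,0,0.062,0,0,0,0.55],[0,0,0,0,0,0,0.55],[0,0,0,0,0,0,0.55],[0,0,0,0,0,0,0.55]])

```text
clock: 16.2
position: [605.6, -107.0, 113.4]
tcp_rot: [-3.139, -0.0, 0.054]
ft_force: [-0.1, 0.3, 0.5]
gripper_width: 47.0
grasp_force: 0.0
```

>>> apply_moves(series=[[0,0,0,0,0,0,0],[0,0,0,0,0,0,0],[0,0,0,0,0,0,0],[0,0,0,0,0,0,0],[0,0,0,0,0,0,0],[0,0,0,0,0,0,0],[0,0,0,0,0,0,0],[0,0,0,0,0,0,0],[0,0,0,0,0,0,0],[0,0,0,0,0,0,0]], grip_force=40)

```text
clock: 17.2
position: [605.4, -108.7, 113.0]
tcp_rot: [-3.141, 0.0, 0.053]
ft_force: [0.0, -5.8, 4.5]
gripper_width: 13.1
grasp_force: 43.7
```

Run:
```python
from h import *
o=env.get_obs();print(o["position"],o["tcp_rot"],o["ft_force"],o["gripper_width"],o["grasp_force"])
H=np.array([489.4,-113.2,120]);ax=Ro.from_euler('z',.058).apply([0,-1,0])
p=o["position"];q=Ro.from_euler('xyz',o["tcp_rot"])
r=Ro.from_rotvec(ax*.1);pn=H+r.apply(p-H);qn=r*q
print((q.inv().apply(pn-p)/250).round(4),((q.inv()*qn).as_rotvec()/(np.pi/2)).round(4))
```

```text
[ 605.38825707 -108.70484318  113.01564495] [-3.14121910e+00  2.81444035e-04  5.26922501e-02] [ 0.01088225 -5.76918791  4.48049157] 13.093142736643257 43.6851042509079
[ 0.0005 -0.     -0.0465] [ 0.0003  0.0637 -0.    ]
```

>>> apply_moves(series=[[0,0.006,0,0,0,0,0],[0.0005,0,-0.023,0,0.032,0,0],[0.0005,0,-0.0465,0,0.0637,0,0],[0.0005,0,-0.0465,0,0.0637,0,0],[0.0005,0,-0.0465,0,0.0637,0,0],[0.0005,0,-0.0465,0,0.0637,0,0],[0.0005,0,-0.023,0,0.032,0,0],[0,0,0,0,0,0,0],[0,0,0,0,0,0,0],[0,0,0,0,0,0,0]])

```text
clock: 18.2
position: [594.9, -109.4, 169.3]
tcp_rot: [-3.139, -0.501, 0.053]
ft_force: [4.2, -3.1, -0.3]
gripper_width: 13.5
grasp_force: 42.9
```

Run:
```python
from h import *
o=env.get_obs();print(o["position"],o["tcp_rot"],o["ft_force"],o["gripper_width"],o["grasp_force"],o["joints"].round(2))
q=Ro.from_euler('xyz',o["tcp_rot"]);zt=q.apply([0,0,1]);print("tilt",np.arctan2(zt[0],-zt[2]))
g=o["position"]-8*zt-np.array([489.4,-113.2,120]);print("tab angle",np.arctan2(g[2],g[0]*np.cos(.058)+g[1]*np.sin(.058)),np.linalg.norm(g))
```

```text
[ 594.86583777 -109.35971269  169.30975674] [-3.13944363 -0.50070924  0.05275162] [ 4.15061311 -3.09690123 -0.2518084 ] 13.524978225803624 42.901175022125244 [ 0.48  0.11 -0.29  1.99 -0.16  0.57 -1.21]
tilt 0.5000237881786207
tab angle 0.505924951456205 116.25369399462741
```

>>> apply_moves(series=[[0.0005,0.004,-0.023,0,0.032,0,0],[0.0005,0,-0.0465,0,0.0637,0,0],[0.0005,0,-0.0465,0,0.0637,0,0],[0,0,0,0,0,0,0],[0,0,0,0,0,0,0],[0,0,0,0,0,0,0],[0,0,0,0,0,0,0],[0,0,0,0,0,0,0],[0,0,0,0,0,0,0],[0,0,0,0,0,0,0]])

```text
clock: 19.2
position: [582.0, -110.0, 190.8]
tcp_rot: [-3.134, -0.72, 0.052]
ft_force: [1.7, -5.4, 1.3]
gripper_width: 13.2
grasp_force: 43.3
```

```bash
cat > st.py <<'E'
from h import *
o=env.get_obs();print(o["position"],o["tcp_rot"],o["ft_force"],o["gripper_width"],o["grasp_force"],o["joints"].round(2))
q=Ro.from_euler('xyz',o["tcp_rot"]);zt=q.apply([0,0,1]);print("tilt",np.arctan2(zt[0],-zt[2]))
g=o["position"]-8*zt-np.array([489.4,-113.2,120]);print("tab angle",np.arctan2(g[2],g[0]*np.cos(.058)+g[1]*np.sin(.058)),np.linalg.norm(g))
E
python3 st.py
```

```text
[ 581.97488555 -110.03277185  190.84962636] [-3.13357843 -0.7200815   0.05189033] [ 1.72983436 -5.37689484  1.29537885] 13.222985634572645 43.32655906677246 [ 0.57 -0.01 -0.31  2.17 -0.65  0.36 -0.72]
tilt 0.7191009033792884
tab angle 0.7217553933775099 116.35728310392538
```

>>> apply_moves(series=[[-0.001,0.004,-0.0264,0,0,0,0],[-0.001,0,-0.0264,0,0,0,0],[-0.0045,0,-0.026,0,0,0,0],[-0.0045,0,-0.026,0,0,0,0],[0,0,0,0,0,0,0],[0,0,0,0,0,0,0],[0,0,0,0,0,0,0],[0,0,0,0,0,0,0],[0,0,0,0,0,0,0],[0,0,0,0,0,0,0]], grip_force=30)

```text
clock: 20.2
position: [562.2, -111.2, 207.9]
tcp_rot: [-3.132, -0.719, 0.053]
ft_force: [1.7, -5.3, -0.9]
gripper_width: 13.6
grasp_force: 42.2
```

```bash
python3 st.py
python3 - <<'E'
from h import *
f=grab("scene");np.savez("s6.npz",**f)
im=f["image"][140:225,340:440,::-1];cv2.imwrite("pics/s6.png",cv2.resize(im,None,fx=6,fy=6,interpolation=cv2.INTER_CUBIC))
E
```

```text
[ 562.18989575 -111.21436194  207.91654611] [-3.13238552 -0.71892539  0.05260378] [ 1.67887788 -5.3442086  -0.93631471] 13.563248639843696 42.23620891571045 [ 0.59 -0.08 -0.3   2.19 -0.65  0.42 -0.72]
tilt 0.717874586756827
tab angle 0.9476173361182594 115.70385633478669
```

View pics/s6.png

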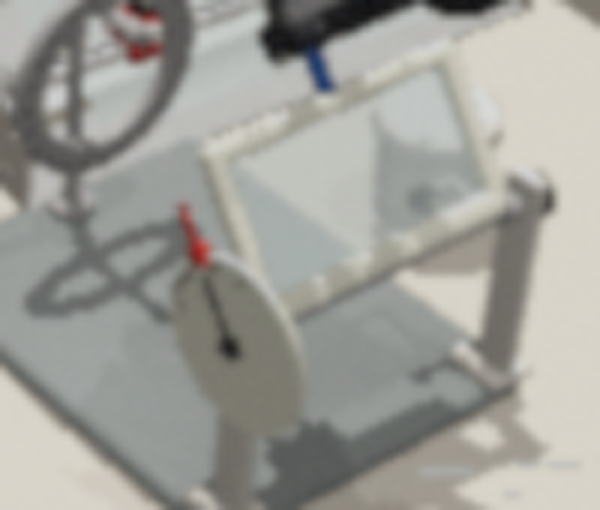

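The picture shows needle and red mark nearly in line: hub at (230,347), needle end at (207,285), red mark from (202,255) to (183,207). I'll compute the difference on the dial plane.

Run:
```python
from h import *
f=dict(np.load("s6.npz"));K,R,t=f["intrinsics"],f["R"],f["t"];c,s=np.cos(.058),np.sin(.058);nrm=np.array([-s,c,0]);ex=np.array([c,s,0])
im=cv2.resize(f["image"][140:225,340:440],None,fx=6,fy=6,interpolation=cv2.INTER_CUBIC);h=cv2.cvtColor(im,cv2.COLOR_RGB2HSV);I=np.indices(h.shape[:2])
def P(m,w=None):
    v,u=np.nonzero(m);u=(u+.5)/6-.5+340;v=(v+.5)/6-.5+140
    D=np.stack([(u-K[0][2])/K[0][0],(v-K[1][2])/K[1][1],np.ones(len(u))],-1)@R;o=-R.T@t
    X=o+D*((-49.3-o@nrm)/(D@nrm))[:,None];return np.c_[X@ex,X[:,2]]
red=((h[...,0]<8)|(h[...,0]>172))&(h[...,1]>110)&(I[0]>190)&(I[0]<275)&(I[1]<220)&(I[1]>165)
hub=(h[...,2]<65)&(I[0]>330)&(I[0]<365)&(I[1]>212)&(I[1]<248)
ndl=(h[...,2]<105)&(I[0]>280)&(I[0]<328)&(I[1]>192)&(I[1]<225)
H=P(hub).mean(0);r=P(red);n=P(ndl);a=lambda d:np.arctan2(d[1],d[0])
print(hub.sum(),red.sum(),ndl.sum(),H,"mark",a(r.mean(0)-H),"needle",a(n.mean(0)-H))
for q in(r,n):
    w,v=np.linalg.eigh(np.cov((q-q.mean(0)).T));d=v[:,1];print("line dir",a(d*np.sign(d[1])),"dist",np.linalg.norm(q-H,axis=1).min(),np.linalg.norm(q-H,axis=1).max())
A=cloud(f).reshape(-1,3);A=A[~np.isnan(A[:,0])];x,y,z=A.T
p=A[(z>50)&(z<176)&(x>660)&(x<708)&(y>-170)&(y<-30)];print("ring",p.min(0),p.max(0))
```

```text
210 493 536 [485.35808614 116.80840538] mark 0.9972295985594252 needle 0.9486738802972824
line dir 0.9860501835111095 dist 38.74935714536039 59.83380711958398
line dir 0.967032478468606 dist 9.49421210338196 31.496614704401406
ring [ 660.10226538 -159.67214956   58.72811879] [700.45985478 -42.97147215 173.3272054 ]
```

Run:
```python
from h import *
f=dict(np.load("w4.npz"));K,R,t=f["intrinsics"],f["R"],f["t"];c,s=np.cos(.058),np.sin(.058);nrm=np.array([-s,c,0]);ex=np.array([c,s,0])
h=cv2.cvtColor(f["image"],cv2.COLOR_RGB2HSV);I=np.indices(h.shape[:2])
def P(m):
    v,u=np.nonzero(m);D=np.stack([(u-K[0][2])/K[0][0],(v-K[1][2])/K[1][1],np.ones(len(u))],-1)@R;o=-R.T@t
    X=o+D*((-49.3-o@nrm)/(D@nrm))[:,None];return np.c_[X@ex,X[:,2]]
red=((h[...,0]<8)|(h[...,0]>172))&(h[...,1]>110)&(I[0]>260)&(I[0]<300)&(I[1]>310)&(I[1]<350)
blk=(h[...,2]<75)&(I[0]>226)&(I[0]<248)&(I[1]>280)&(I[1]<335)
hub=blk&(I[1]<300);ndl=blk&(I[1]>301);H=P(hub).mean(0)
for q in(P(red),P(ndl)):
    w,v=np.linalg.eigh(np.cov((q-q.mean(0)).T));d=v[:,1]*np.sign(v[0,1]);n=np.array([-d[1],d[0]])
    print("dir",np.arctan2(d[1],d[0]),"centroid",np.arctan2(*(q.mean(0)-H)[::-1]),"hub offset from line",(H-q.mean(0))@n,len(q),w)
v,u=np.nonzero(hub);print(u.min(),u.max(),v.min(),v.max(),u.mean(),v.mean());v,u=np.nonzero(ndl);print(u.max(),v.min(),v.max(),v.mean())
```

```text
dir 0.9251556195678413 centroid 0.95700036819836 hub offset from line -1.6330204509469795 265 [ 5.78143363 71.60249538]
dir -0.000909279803295353 centroid 0.005065617846816494 hub offset from line -0.12644419109194763 83 [ 0.78286039 56.67725492]
281 299 232 247 291.3453237410072 237.57553956834533
331 235 238 236.73493975903614
```

```bash
python3 st.py; python3 -c "
from plant import env
print(env.sign_off())"
```

```text
[ 562.15248499 -111.23760131  207.88740874] [-3.1324388  -0.71888756  0.05262149] [ 2.21569794 -5.24859288 -1.58251037] 13.73826872697141 42.22795486450195 [ 0.59 -0.08 -0.3   2.19 -0.65  0.42 -0.72]
tilt 0.7178382799202134
tab angle 0.9477414238072347 115.65833046162297
the job is handed in; nothing more can be done
None
```

I handed the job in at about 20 s: the ring hangs on the bar, and the fingers hold the lens at about 0.95 rad, against a red mark measured at 0.93–1.00 rad across two views (0.07 rad allowed); the hand-in gave no verdict.

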